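# Pair up the mixed shoe lasts

## Task

Three left shoe lasts stand in the left halves of their job trays, but the right lasts have been mixed up, so that each left has a right of another style beside it. Put every right last into the tray of the left last of its own style, standing on that left last's right-hand side with heels level and toes pointing the same way; a fourth tray is empty and free to use meanwhile. Leave the left lasts, the tack tub, the glue jar and the hammer where they are, and let no last fall over.

Things in the scene. Friction and masses are not known exactly. Their poses are not given: they have to be found in the camera images.
- right_boot: Right shoe last, ankle-boot style (by far the tallest, round toe): rigid cream plastic, 170 long, 60 wide, 105 high, about 0.26 kg; to be moved. Origin on the underside, below the middle of its cone (upright top part); x to the toe, y left, z up; toe tip 125 ahead of the origin, heel 45 behind. Cone 60 long (x), 26 wide (y), its sides vertical over the top 36: grip it there from above, across y.
- right_dress: Right shoe last, dress-shoe style (longest, slim, pointed toe): rigid cream plastic, 185 long, 54 wide, 80 high, about 0.24 kg; to be moved. Origin on the underside, below the middle of its cone (upright top part); x to the toe, y left, z up; toe tip 135 ahead of the origin, heel 50 behind. Cone 68 long (x), 26 wide (y), its sides vertical over the top 36: grip it there from above, across y.
- right_infant: Right shoe last, infant style (shortest and lowest, broad blunt toe): rigid cream plastic, 122 long, 56 wide, 68 high, about 0.17 kg; to be moved. Origin on the underside, below the middle of its cone (upright top part); x to the toe, y left, z up; toe tip 84 ahead of the origin, heel 38 behind. Cone 52 long (x), 26 wide (y), its sides vertical over the top 36: grip it there from above, across y.
- left_boot: Left shoe last, ankle-boot style (by far the tallest, round toe): mirror image of right_boot, same sizes, origin and axes. Stays in the left half of its fixed job tray (same kind as empty_tray; toes to the tray's +x). Its mate belongs in the right half: mate's origin 78 mm to this one's -y side, same x and z, axes parallel. Now a right last of another style stands there.
- left_dress: Left shoe last, dress-shoe style (longest, slim, pointed toe): mirror image of right_dress, same sizes, origin and axes. Stays in the left half of its fixed job tray (same kind as empty_tray; toes to the tray's +x). Its mate belongs in the right half: mate's origin 78 mm to this one's -y side, same x and z, axes parallel. Now a right last of another style stands there.
- left_infant: Left shoe last, infant style (shortest and lowest, broad blunt toe): mirror image of right_infant, same sizes, origin and axes. Stays in the left half of its fixed job tray (same kind as empty_tray; toes to the tray's +x). Its mate belongs in the right half: mate's origin 78 mm to this one's -y side, same x and z, axes parallel. Now a right last of another style stands there.
- empty_tray: Empty job tray, fixed, free for use. All four trays are alike: open, grey plastic, 235 long (x) by 170 wide (y) outside, rim 18 high and 4 thick, floor 4 thick, so a last in a tray has its origin 4 above the bench. Origin under the tray's centre, on the bench. The other three are not listed: see the left lasts.
- tack_tub: Bystander: round wooden tub full of tacks, 96 across, 36 high; origin at the centre of its underside.
- glue_jar: Bystander: amber glass jar with a red lid, 64 across, 88 high; origin at the centre of its underside.
- hammer: Bystander: cobbler's hammer lying flat on the bench, 245 long, up to 35 high; origin on the bench under the middle of the handle, x along the handle to the head.
Not all that is in view belongs to the job. What is shaped like the right_infant but green is not meant. What is shaped like the right_boot but orange is not meant.

How it is judged:
At the end, for the whole second after the job is handed in: Each right last stands flat in the tray beside the left last of its own style, on its right-hand side (origin 50 to 98 mm to the left last's -y side, within 20 mm fore and aft, soles within 5 mm of the same height), toes the same way within 0.2 rad, tilted less than 0.06 rad; all lasts are at rest (x of right_boot in the frame of left_boot between -0.02 and 0.02 m and y of right_boot in the frame of left_boot between -0.098 and -0.05 m and z of right_boot in the frame of left_boot between -0.005 and 0.005 m and y of left_boot in the frame of right_boot above 0.04 m and angle between the x axis of right_boot and the x axis of left_boot, either way round below 0.2 rad and angle between each of right_boot, right_dress, right_infant's own z axis and vertical below 0.06 rad and linear speed of each of right_boot, left_boot, right_dress, left_dress, right_infant, left_infant below 0.01 m/s and x of right_dress in the frame of left_dress between -0.02 and 0.02 m and y of right_dress in the frame of left_dress between -0.098 and -0.05 m and z of right_dress in the frame of left_dress between -0.005 and 0.005 m and y of left_dress in the frame of right_dress above 0.04 m and angle between the x axis of right_dress and the x axis of left_dress, either way round below 0.2 rad and x of right_infant in the frame of left_infant between -0.02 and 0.02 m and y of right_infant in the frame of left_infant between -0.098 and -0.05 m and z of right_infant in the frame of left_infant between -0.005 and 0.005 m and y of left_infant in the frame of right_infant above 0.04 m and angle between the x axis of right_infant and the x axis of left_infant, either way round below 0.2 rad); the robot touches nothing.
It fails at once if a last falls over or is tipped more than 45 degrees (angle between any of left_boot, left_dress, left_infant, right_boot, right_dress, right_infant's own z axis and vertical above 0.785 rad).
It fails at once if a left last is taken or pushed more than 25 mm from its place (distance of any of left_boot, left_dress, left_infant from where it was at the start of the episode above 0.025 m).
It fails at once if the tack tub, the glue jar or the hammer is moved more than 30 mm (distance of any of tack_tub, glue_jar, hammer from where it was at the start of the episode above 0.03 m).
It also fails if it takes over 90 s, if anything falls off the work surface, if the arm or the gripper's body presses on something with over 40 N, if the wrist force passes 120 N, or if a joint passes its speed limit or range.

## Robot

A 7-joint arm with a two-finger parallel gripper is mounted at the origin on the work surface. World frame = base frame: x ahead of the robot, y to its left, z up, the work surface at z = 0. Lengths are in m, angles in rad, forces in N, time in s.
With the tool pointing down it reaches from about 0.4 to 0.9 m from the base axis. Payload 5.6 kg.
Tool frame: the origin (TCP) lies midway between the tips of the shut fingers; the grasp point (between the pads) lies 19 mm behind it; z points along the fingers, y is the line along which they close (so a half turn about z gives the same grasp; the last joint's range is limited). The gripper opens to 92 mm and grips with 3 to 60 N. Pads are 20 mm wide; open, the fingers measure 128 mm over their backs; the gripper's body (75 mm by 189 mm) begins 69 mm behind the grasp point.
Start: joints at [1.169, 0.468, -0.012, 1.603, 0.006, 1.071, -0.056], TCP at [0.228, -0.609, 0.215] pointing down, gripper open.
Joint ranges: [-2.53, 2.53], [-0.31, 2.02], [-1.57, 1.55], [0.28, 2.44], [-1.29, 4.43], [0.15, 1.84], [-2.92, 2.92]. Speed limits (rad/s): [2.57, 2.57, 3.14, 3.14, 3.14, 3.14, 3.14].

## Interface

Orientations are given as a 3x3 rotation matrix whose columns are the frame's x, y, z axes.
In Python, from station import env, effector, solver, viewer, workorder, search_frame, tip_of gives the robot as it stands. Calls block until the motion is done:
- env.reach(position, orientation): joint-space move of the TCP to a pose.
- env.movel(position, frame=None, rate=0.15): straight line of the TCP; frame=None keeps the orientation; rate is the mean speed in m/s.
- env.goto_joints(angles): joint-space move.
- effector.release() and effector.grasp(squeeze=None): open the fingers fully, or close them until they stop; squeeze is the grip in N (None keeps the last).
- env.pause(seconds).
- solver.inverse_kinematics(position, orientation): joint angles nearest the present ones, or None.
- env.sense(): the state.
- viewer.read_camera(name): name is "side" or "top" or "wrist"; returns (picture, depth): 400x640x3 uint8, red, green, blue; 400x640 float32, m along the optical axis (not along the pixel's ray), 0 where there is no reading.
- viewer.camera_info(name): a dict with "intrinsics" (3x3 intrinsics, pixels), "eye" and "rotation" of the camera in the world; the wrist camera has in their place "T_tool_cam" (4x4, takes a point from camera to tool coordinates, whose origin is the TCP and whose axes are the flange's). Camera axes: x right, y up, looking along -z (the intrinsics and any distortion apply to the point x, -y, -z); pixel columns grow to the right and rows downward; lengths in m; the calibration is good to about 2 mm. A picture is of the moment at which its call begins: read the wrist's pose just before it. camera_info takes no time and is no camera call.
A pose or a line that the arm cannot do raises env.PlanningError and nothing moves.
- workorder.finish_job(): hands the job in; it is judged then, once.
Trained networks look in the newest picture that a camera, given by its name, has taken for a name from the list of things; names that differ only in an ending like _2 or _b are one class to them, and where a whole thing is asked for, a point or a joint stands for the part that bears it (a point fixed in the world has none). Each returns a list of dicts, best first, with "score" (0 to 1); they miss things now and then, are a little off and sometimes report something else, mostly with a low value. They report only what shows in the picture. A call takes as long as a camera call. They do not tell look-alikes from the thing itself.
- search_frame(camera, name): "at" ([x, y, z] in m, in world coordinates, good to about 4 mm: the middle of the surface that is visible of it).
- tip_of(camera, name): "at" ([x, y, z] in m, in world coordinates, good to about 4 mm: a listed point, or the origin of a listed thing).
The state is a dict: "t": time; "joint_positions": joint angles; "joint_velocities": joint speeds; "tau": joint torques, N m; "ee_pos": TCP position; "tcp_rot": TCP orientation; "wrist_force": force on the tool from outside, world axes, zero at the start; "moment": the same for the moment, N m; "gripper_width": finger opening in m; "grasp_force": force on a finger pad.
Only numpy, scipy, OpenCV 4.12 (cv2) and the standard library are available. Lean on these libraries where they do the work, as an engineer would, in place of code of your own. Each camera call takes 0.05 s, during which the arm holds its last target. There are 200 camera calls.

## Working session

There is one attempt and no reset: what is moved stays moved. The work goes in short steps, each a Python script; the robot and the scene stay as the last script left them, time stands still between calls to the robot, and variables do not carry over. Pictures are saved under pics/ and viewed, at most 14 in all, crops included, and the job is handed in when it is done.

```bash
ls; mkdir -p pics; python3 - <<'E'
from station import env, viewer, search_frame, tip_of
import cv2, numpy as np
for c in ["top","side"]:
    p,d=viewer.read_camera(c); cv2.imwrite(f"pics/{c}0.png",p[:,:,::-1]); np.save(f"{c}0.npy",d); 
    i=viewer.camera_info(c); print(c,i)
    for n in ["right_boot","right_dress","right_infant","left_boot","left_dress","left_infant","empty_tray","tack_tub","glue_jar","hammer"]:
        print(n,"S",[(np.round(r["at"],3).tolist(),round(r["score"],2)) for r in search_frame(c,n)],"T",[(np.round(r["at"],3).tolist(),round(r["score"],2)) for r in tip_of(c,n)])
E
```

```text
pics
top {'intrinsics': array([[360.9857139 ,   0.        , 320.18316295],
       [  0.        , 360.9857139 , 201.08608271],
       [  0.        ,   0.        ,   1.        ]]), 'eye': array([ 0.35332328, -0.03508116,  1.16197577]), 'rotation': array([[ 0.01729236,  0.99117398, -0.13143486],
       [-0.99976926,  0.01881639,  0.01036208],
       [ 0.01274375,  0.13122535,  0.99127065]])}
right_boot S [([0.235, -0.445, 0.036], 0.95), ([0.47, -0.387, 0.044], 0.56)] T [([0.22, -0.489, -0.003], 0.63), ([0.444, -0.405, 0.006], 0.6)]
right_dress S [([0.553, -0.144, 0.04], 0.7)] T [([0.523, -0.151, 0.007], 0.77)]
right_infant S [([0.342, 0.131, 0.029], 0.6), ([0.541, 0.076, 0.026], 0.58)] T [([0.522, 0.088, -0.005], 0.74), ([0.345, 0.166, -0.0], 0.72), ([0.445, -0.402, 0.006], 0.6)]
left_boot S [([0.566, 0.153, 0.045], 0.61)] T [([0.538, 0.163, 0.004], 0.85)]
left_dress S [([0.467, -0.309, 0.038], 0.63)] T [([0.447, -0.321, 0.004], 0.55)]
left_infant S [([0.538, -0.072, 0.032], 0.64)] T [([0.516, -0.069, 0.007], 0.86)]
empty_tray S [([0.492, 0.355, 0.006], 0.74), ([0.554, -0.143, 0.039], 0
[... 1174 characters left out ...]
[0.734, 0.337, 0.003], 0.27)]
left_boot S [([0.558, 0.183, 0.042], 0.66)] T [([0.54, 0.166, 0.004], 0.83), ([0.521, 0.091, 0.008], 0.65)]
left_dress S [([0.464, -0.306, 0.028], 0.82)] T [([0.444, -0.32, 0.001], 0.58)]
left_infant S [([0.527, -0.062, 0.028], 0.97), ([0.497, 0.356, 0.002], 0.67)] T [([0.513, -0.074, 0.002], 0.73)]
empty_tray S [([0.5, 0.36, 0.006], 0.76)] T [([0.496, 0.353, 0.001], 0.94)]
tack_tub S [([0.766, 0.056, 0.035], 0.92)] T [([0.764, 0.038, -0.001], 0.76)]
glue_jar S [([0.754, -0.164, 0.057], 0.92), ([0.496, 0.358, 0.003], 0.54)] T [([0.756, -0.186, 0.004], 0.64)]
hammer S [([0.734, 0.417, 0.025], 0.76)] T [([0.735, 0.339, 0.002], 0.67), ([0.754, -0.186, -0.0], 0.34)]
```

View pics/top0.png

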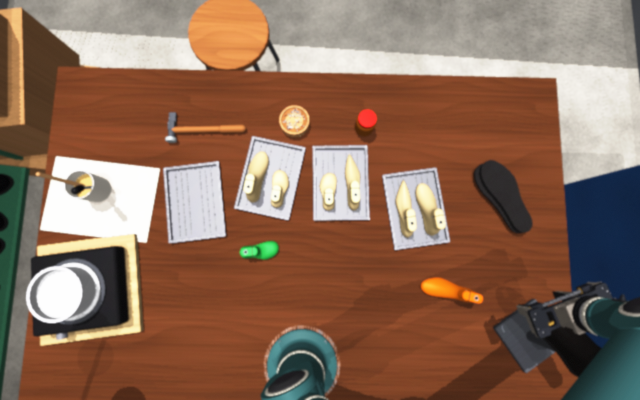

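View pics/side0.png

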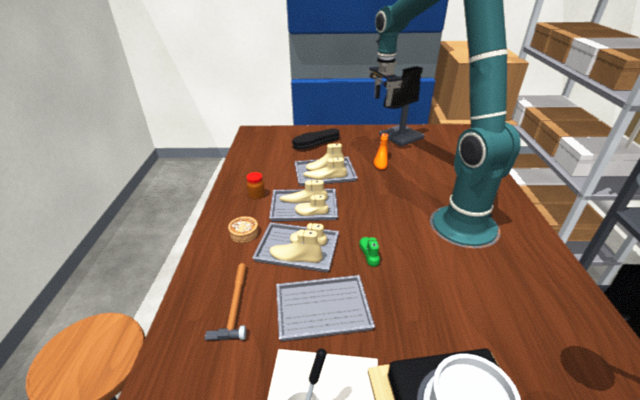

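The top view shows three pairs, toes to +x: boot-L and infant-R at columns 258/279, infant-L and dress-R at 329/353, dress-L and boot-R at 405/430, and the empty tray at (195,203). The green and orange lasts are decoys. Next I measure the cone tops from depth.

```bash
cat > h.py <<'E'
from station import env, effector, solver, viewer, workorder, search_frame, tip_of
import numpy as np, cv2
def cloud(cam, d=None, T=None):
    if d is None: d=viewer.read_camera(cam)[1]
    i=viewer.camera_info(cam); K=i["intrinsics"]
    v,u=np.mgrid[:400,:640]
    p=np.stack([(u-K[0,2])/K[0,0]*d,-(v-K[1,2])/K[1,1]*d,-d],-1)
    if T is None: R,e=i["rotation"],i["eye"]
    else:
        T=T@i["T_tool_cam"]; R,e=T[:3,:3],T[:3,3]
    w=p@R.T+e; w[d<=0]=np.nan
    return w
def cone(w, o, H, band=.008):
    """top face of the cone: centre, yaw, size, height"""
    q=w[(np.hypot(w[...,0]-o[0],w[...,1]-o[1])<.045)&(w[...,2]>.004+H-band)&(w[...,2]<.02+H)]
    if len(q)<8: return None
    c,s,a=cv2.minAreaRect((q[:,:2]*1000).astype(np.float32))
    a=np.radians(a)
    if s[0]<s[1]: a+=np.pi/2; s=s[::-1]
    a=(a+np.pi/2)%np.pi-np.pi/2
    return np.round(np.array(c)/1000,4),round(a,3),np.round(s,1),round(float(np.median(q[:,2])),4),len(q)
HT=dict(boot=.105,dress=.08,infant=.068)
E
python3 - <<'E'
from h import *
O=dict(left_boot=(.539,.165),right_infant=(.521,.09),left_infant=(.515,-.072),right_dress=(.523,-.152),left_dress=(.446,-.32),right_boot=(.445,-.4))
for c in ["top","side"]:
    w=cloud(c,np.load(c+"0.npy"))
    for n,o in O.items(): print(c,n,*[cone(w,o,HT[n.split("_")[1]],b) for b in(.008,)])
E
```

```text
top left_boot (array([0.5411, 0.1648]), np.float64(-0.166), array([58.7, 26.6]), 0.1098, 172)
top right_infant (array([0.5193, 0.0901]), np.float64(-0.17), array([51.8, 27. ]), 0.0733, 139)
top left_infant (array([ 0.5139, -0.0731]), np.float64(0.017), array([50. , 24.6]), 0.0731, 138)
top right_dress (array([ 0.5265, -0.1512]), np.float64(0.003), array([66.2, 25.1]), 0.0851, 180)
top left_dress (array([ 0.4445, -0.3204]), np.float64(0.101), array([66.8, 26.3]), 0.0846, 192)
top right_boot (array([ 0.447 , -0.3975]), np.float64(0.145), array([59.6, 26.2]), 0.1097, 182)
side left_boot (array([0.5422, 0.1679]), np.float64(-0.175), array([59. , 26.1]), 0.107, 132)
side right_infant (array([0.52  , 0.0925]), np.float64(-0.132), array([49.3, 27.5]), 0.0701, 94)
side left_infant (array([ 0.515 , -0.0674]), np.float64(-0.061), array([50.9, 30. ]), 0.0698, 72)
side right_dress (array([ 0.5287, -0.1497]), np.float64(0.09), array([64.1, 30.6]), 0.0817, 86)
side left_dress (array([ 0.4445, -0.3172]), np.float64(0.011), array([65.8, 28.8]), 0.0815, 65)
side right_boot (array([ 0.4493, -0.3896]), np.float64(-0.008), array([54.9, 28.3]), 0.1068, 48)
```

```bash
cat >> h.py <<'E'
TIP=dict(boot=.080,dress=.055,infant=.043); FWD=dict(boot=.012,dress=.012,infant=.010)
L=dict(boot=((.5411,.1648),-.168),infant=((.5139,-.0731),.010),dress=((.4445,-.3204),.115))  # left lasts
def rot(a): return np.array([[np.cos(a),-np.sin(a)],[np.sin(a),np.cos(a)]])
def tool(a):   # pointing down, closing across the last; the half turn the arm is closer to
    s=env.sense()["tcp_rot"][:,1]; y=np.array([-np.sin(a),np.cos(a),0]); y*=1 if y@s>=0 else -1
    z=np.array([0,0,-1.]); return np.c_[np.cross(y,z),y,z]
def st(m=""):
    s=env.sense(); print(m,"t",round(s["t"],2),"p",np.round(s["ee_pos"],4),"w",round(s["gripper_width"],4),"gf",round(s["grasp_force"],1),"F",np.round(s["wrist_force"],1))
def go(xy,a,z=.26):
    env.reach([*xy,z],tool(a))
def pick(n,o,a,out=.0):
    xy=np.array(o)+rot(a)@[FWD[n],-out]
    go(xy,a); env.movel([*xy,TIP[n]],rate=.12); st("down")
    effector.grasp(45); st("grip"); env.movel([*xy,.26],rate=.2); st("up")
def place(n,o,a):
    xy=np.array(o)+rot(a)@[FWD[n],0]
    s=env.sense()["ee_pos"]
    env.movel([*xy,.26],tool(a),rate=.3); env.movel([*xy,TIP[n]+.015],rate=.2); env.movel([*xy,TIP[n]+.001],rate=.04); st("placed")
    effector.release(); env.movel([*xy,.26],rate=.2); st("off")
def home_of(n):
    o,a=L[n]; return np.array(o)+rot(a)@[0,-.082],a
E
python3 - <<'E'
from h import *
p=env.sense()["ee_pos"]; env.movel([p[0],p[1],.3])
st(); pick("infant",(.5195,.0905),-.168,.004)
T=np.eye(4); s=env.sense(); T[:3,:3]=s["tcp_rot"]; T[:3,3]=s["ee_pos"]
p,d=viewer.read_camera("wrist"); cv2.imwrite("pics/w1.png",p[:,:,::-1])
p,d=viewer.read_camera("side"); cv2.imwrite("pics/s1.png",p[:,:,::-1])
E
```

```text
t 2.82 p [ 0.228  -0.6081  0.2991] w 0.0919 gf 0.0 F [ 0.1 -1.3 -1. ]
down t 7.45 p [0.5291 0.0849 0.0436] w 0.092 gf 0.0 F [-0.5 -0.5  0.9]
grip t 8.46 p [0.5289 0.0852 0.0431] w 0.0254 gf 45.0 F [-0.3  1.9  0.5]
up t 9.69 p [0.5279 0.0846 0.2589] w 0.0259 gf 45.0 F [-0.6 -0.9 -2. ]
```

View pics/s1.png

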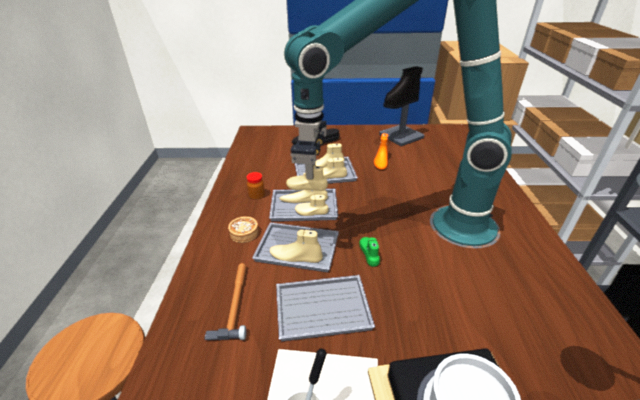

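The side view shows the infant right held level at (307,180), with left_boot undisturbed at (297,247). I carry on to the empty tray, then the boot.

```bash
python3 - <<'E'
from h import *
place("infant",(.472,.352),.05)
pick("boot",(.447,-.3975),.13)
place("boot",*home_of("boot"))
env.movel([.40,-.1,.30],rate=.4)
p,d=viewer.read_camera("side"); cv2.imwrite("pics/s2.png",p[:,:,::-1])
p,d=viewer.read_camera("top"); cv2.imwrite("pics/t2.png",p[:,:,::-1]); w=cloud("top",d)
for n,o in dict(left_boot=(.539,.165),right_boot=home_of("boot")[0],left_infant=(.515,-.072),right_dress=(.526,-.151),left_dress=(.4445,-.32),right_infant=(.472,.352)).items(): print(n,cone(w,o,HT[n.split("_")[1]]))
E
```

```text
placed t 12.51 p [0.4819 0.3525 0.0438] w 0.0254 gf 45.0 F [ 0.4 -0.1 -1.5]
off t 14.8 p [0.4815 0.3519 0.2588] w 0.0921 gf 0.0 F [-0.3  0.9 -0.1]
down t 19.1 p [ 0.4593 -0.3963  0.0808] w 0.0917 gf 0.0 F [-0.2  0.  -0.9]
grip t 20.12 p [ 0.4589 -0.3959  0.08  ] w 0.0254 gf 44.6 F [ 1.4  0.1 -0.5]
up t 21.17 p [ 0.4581 -0.3955  0.2586] w 0.0259 gf 44.6 F [-0.5 -0.2 -3.5]
placed t 24.41 p [0.5391 0.082  0.0808] w 0.0258 gf 44.6 F [ 0.3  0.4 -2.2]
off t 26.51 p [0.5385 0.0817 0.2589] w 0.0918 gf 0.0 F [ 0.5  1.3 -1. ]
left_boot (array([0.5415, 0.1649]), np.float64(-0.142), array([59.3, 26.3]), 0.11, 171)
right_boot (array([0.5272, 0.0833]), np.float64(-0.118), array([59.2, 26.2]), 0.1098, 167)
left_infant (array([ 0.5192, -0.0653]), np.float64(-0.479), array([45.4, 20.3]), 0.0733, 66)
right_dress (array([ 0.5478, -0.1512]), np.float64(1.551), array([24.7, 24.4]), 0.0853, 60)
left_dress (array([ 0.4444, -0.3202]), np.float64(0.06), array([66.4, 27.7]), 0.0849, 195)
right_infant (array([0.4724, 0.3509]), np.float64(0.103), array([49.7, 27.1]), 0.073, 146)
```

View pics/s2.png

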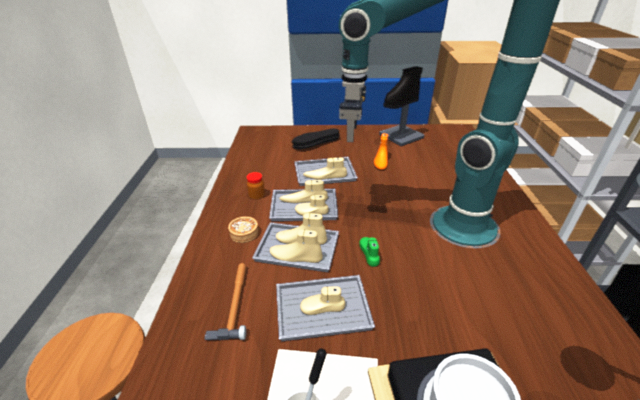

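The side view shows both boots side by side at (300,240), the infant right standing in the empty tray at (322,300), and the dress pair's tray ready at (325,170). Next the dress, then the infant.

```bash
python3 - <<'E'
from h import *
pick("dress",(.5265,-.1512),.010,.004)
place("dress",*home_of("dress"))
pick("infant",(.4722,.3512),.05)
place("infant",*home_of("infant"))
env.movel([.35,.25,.35],rate=.4)
p,d=viewer.read_camera("side"); cv2.imwrite("pics/s3.png",p[:,:,::-1])
p,d=viewer.read_camera("top"); cv2.imwrite("pics/t3.png",p[:,:,::-1]); w=cloud("top",d)
for n,(o,a) in L.items():
    l,r=cone(w,o,HT[n]),cone(w,home_of(n)[0],HT[n]); print(n,l,r, rot(-a)@(r[0]-l[0]) if l and r else 0)
st()
E
```

```text
down t 29.87 p [ 0.539  -0.1552  0.0556] w 0.0919 gf 0.0 F [-0.1 -0.1 -0.1]
grip t 30.88 p [ 0.5385 -0.1548  0.055 ] w 0.0258 gf 45.0 F [0. 1. 1.]
up t 32.05 p [ 0.5376 -0.1551  0.2587] w 0.0259 gf 45.0 F [ 0.6 -0.1 -2.2]
placed t 34.65 p [ 0.4657 -0.4004  0.0558] w 0.0259 gf 45.0 F [-0.3 -0.2 -1.6]
off t 36.88 p [ 0.4652 -0.4001  0.2587] w 0.0918 gf 0.0 F [-0.2 -0.7 -0.9]
down t 41.49 p [0.4825 0.352  0.0436] w 0.0917 gf 0.0 F [0.5 0.8 0.9]
grip t 42.5 p [0.4822 0.3518 0.043 ] w 0.0256 gf 45.0 F [ 0.   1.4 -0.5]
up t 43.73 p [0.4818 0.351  0.2588] w 0.0257 gf 45.0 F [ 0.5  0.3 -1.7]
placed t 47.23 p [ 0.5246 -0.1549  0.0438] w 0.0255 gf 45.0 F [-0.1 -0.3 -1.3]
off t 49.52 p [ 0.524  -0.155   0.2589] w 0.0918 gf 0.0 F [-0.9 -0.1 -0.4]
boot (array([0.5411, 0.1654]), np.float64(-0.128), array([58.2, 26.8]), 0.1094, 173) (array([0.527 , 0.0833]), np.float64(-0.124), array([59.8, 25.8]), 0.11, 168) [-0.00017348 -0.0833018 ]
infant (array([ 0.5142, -0.0731]), np.float64(0.017), array([50.4, 24.7]), 0.0728, 136) (array([ 0.5143, -0.1557]), np.float64(0.007), array([51.6, 25.1]), 0.0728, 139) [-0.00072599 -0.08259687]
dress (array([ 0.4443, -0.3205]), np.float64(0.124), array([66.7, 27.1]), 0.0848, 191) (array([ 0.4552, -0.4011]), np.float64(0.054), array([66.9, 28.6]), 0.0848, 193) [ 0.00157942 -0.08131836]
 t 51.28 p [0.3502 0.2492 0.3497] w 0.0919 gf 0.0 F [-0.8  0.2 -0.9]
```

View pics/s3.png

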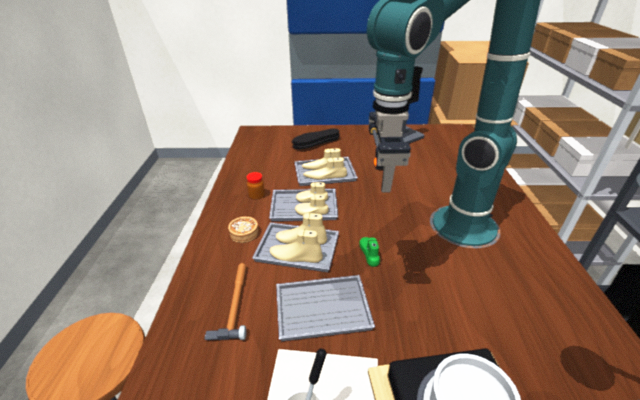

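View pics/t3.png

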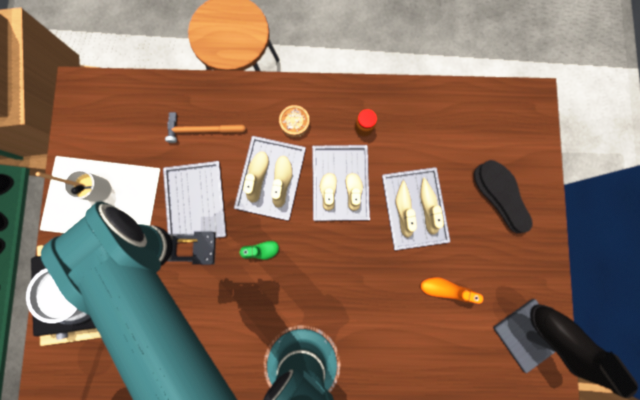

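Both views show all three pairs matched and standing level, at top-view columns 258/282, 329/354 and 405/431. The bystanders look untouched, and the gripper is clear. I'm handing in.

```bash
python3 -c "
from station import workorder
print(workorder.finish_job())"
```

```text
the job is handed in; nothing more can be done
None
```

I put all three right lasts beside their matching lefts and handed the job in at about 51 s of robot time; the hand-in returned no verdict, but the last camera check put each pair 81–83 mm apart and within 2 mm fore and aft, all standing.

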